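# Scan a prop spyglass and put it away in its drawer

### The arm

A 7-joint arm with a two-finger parallel gripper is mounted at the origin on the work surface. World frame = base frame: x ahead of the robot, y to its left, z up, the work surface at z = 0. Lengths are in m, angles in rad, forces in N, time in s.
With the tool pointing down it reaches from about 0.35 to 0.9 m from the base axis. Payload 8.1 kg.
Tool frame: the origin (TCP) lies at the very end of the fingers, on their centre line; the grasp point (between the pads) lies 19 mm behind it; z points along the fingers, y is the line along which they close (so a half turn about z gives the same grasp; the last joint's range is limited). The gripper opens to 92 mm and grips with 3 to 60 N. Pads are 19 mm wide; open, the fingers measure 130 mm over their backs; the gripper's body (75 mm by 190 mm) begins 47 mm behind the grasp point.
Start: joints at [-0.103, 0.434, 0.025, 1.573, -0.012, 1.134, -0.075], TCP at [0.625, -0, 0.227] pointing down, gripper open.
Joint ranges: [-2.62, 2.62], [-0.44, 2.09], [-1.27, 1.32], [0.08, 2.57], [-1.32, 4.46], [0.12, 2], [-2.74, 2.74]. Speed limits (rad/s): [2.22, 2.22, 3.01, 3.01, 3.14, 3.14, 3.14].

### API

Orientations are given as a rotation vector (axis times angle).
In Python, from cell import arm gives the robot as it stands.
- The arm moves only by the tool carry_out, never from a script. Its argument "commands" is a list of rows, each a list of 7 numbers: the opening, from 0 (shut) to 1 (fully open), then the shift along the tool's x, y, z each as a share of 0.025 m, from -1 to 1, then the turn, a rotation vector about the tool's x, y, z each as a share of 0.1 rad, from -1 to 1. A call has 1 to 8 rows; each row shifts and turns the commanded pose from where the row before left it, along the tool's axes as they then stand; what a row does not reach is not made up. A row lasts 1/10 s, in which the tool goes at most 50 mm and 8.59 degrees, less where a joint would pass 70% of its speed; a pose out of reach is approached as far as the arm can. A call with a number of a shift or a turn outside -1 to 1 is refused whole. A call with a gripper value outside its range is refused whole. The fingers move at their own pace and stop on an object; "squeeze" is the grip in N (left out, the last holds). Time passes only in rows, so rows that do not move let the fingers close. It gives the time, the measured TCP pose, the force, the opening and the grip force at its end, in the units of the state.
- arm.observe(): the state, without advancing time (a new reading comes with each control period).
- arm.get_image(name): name is "scene" or "side" or "wrist"; returns a dict with "pixels" (400x640x3 uint8, red, green, blue), "range_z" (400x640 float32, m along the optical axis (not along the pixel's ray), 0 where there is no reading), "mtx" (3x3 intrinsics, pixels), "R" (3x3) and "t" (3): a world point X has camera coordinates R X + t; the wrist camera has in their place "tool_from_camera" (4x4, takes a point from camera to tool coordinates, whose origin is the TCP and whose axes are the flange's). Camera axes: x right, y down, z forward; pixel columns grow to the right and rows downward; lengths in m; the calibration is good to about 2 mm. A picture is of the moment at which its call begins: read the wrist's pose just before it.
- arm.sign_off(): hands the job in; it is judged then, once.
The state is a dict: "clock": time; "joints": joint angles; "dq": joint speeds; "joint_efforts": joint torques, N m; "position": TCP position; "ee_rot": TCP orientation; "force": force on the tool from outside, world axes, zero at the start; "ft_torque": the same for the moment, N m; "width": opening from 0.0 (shut) to 1.0 (fully open); "gripper_force": force on a finger pad.
Only numpy, scipy, OpenCV 4.12 (cv2) and the standard library are available. Lean on these libraries where they do the work, as an engineer would, in place of code of your own. Each camera call takes 0.05 s, during which the arm holds its last target. There are 200 camera calls.

### The job

Check the prop spyglass back in: its bar-code label is underneath, so roll or turn the spyglass until the label shows, and lay it on the rubber mat with the label facing the window of the clamped bar-code scanner. With it lying there let go, squeeze the scanner's trigger fully home between trigger and grip, hold it for half a second and let it spring back; then lay the spyglass in the open top drawer and push the drawer shut. Do not drop the spyglass, and leave the other props where they are.

Things in the scene. Friction and masses are not known exactly. Their poses are not given: they have to be found in the camera images.
- spyglass: prop spyglass, 165 mm long, 0.22 kg; lies and rolls on two brass bands of 22 mm radius (38 mm for 100 degrees; soon stops by itself). Origin on its axis at mid length; x along it to the lens end: eyepiece tube, 26 mm across, -82 to -52 mm; band to -32; dark leather barrel, 40 mm across, to +48 (grip here); band to +82. Own z points out through its label, at first 20 degrees off straight down
- label (a point): centre of the white bar-code label, 50 x 22 mm, stuck round the spyglass's barrel: 20.6 mm from the axis, 7.5 mm from the spyglass's origin along its x; same axes as the spyglass, so z points straight out of the label
- station: fixed scanner stand: grey base plate 280 x 220 x 6 mm, origin under its centre, x away from the robot, y to the left. On it a rubber mat, 100 (x) x 200 mm, top 8 mm above the bench, centre at x = -90 mm; a rod 19 mm thick, 252 mm high at x = 101, y = 62 mm. Label best placed: spyglass along y with its axis at x = -90 mm, label at y = 0, turned away from the robot and 35 degrees up
- scanner: light grey pistol-grip bar-code scanner without its trigger, clamped on its side: head 105 mm long, 68 x 58 mm; grip 34 mm front to back, 30 mm thick, sticks out 110 mm level to the right (this -z, the stand's -y). Origin at the window in the head's front, 129 mm above the bench; x is the line of sight, to the robot and 35 degrees down; y points up, leaning 35 degrees to the robot
- window (a point): centre of the scanner's window, axes as the scanner's: x is the line of sight. It reads a label whose centre is 80 to 220 mm off along x, within 30 mm along y and 40 mm along z, and that faces the window within 30 degrees
- grip_mid (a point): midway between the trigger's front and the back of the grip, 160 mm or so above the bench; axes as the scanner's. A gripper squeezes here along x: trigger on +x, back of the grip on -x, some 27 mm to either with the trigger out, 48 mm in all when squeezed. It comes along -y (35 degrees off vertical, moving down and away from the robot) or straight down
- trigger_face (a point): middle of the front face of the black trigger, a blade 42 mm long and 20 mm wide before the grip, hinged at the end next to the head, 27 mm from this point
- trigger (a joint): angle of the sprung trigger: 0 out, 0.22 rad fully squeezed (6 mm at trigger_face); takes about 3 N to start and 10 N fully squeezed, springs back to 0 when let go
- unit: fixed black plastic frame of a unit with two clear drawers, 270 mm deep (x), 260 mm wide, 190 mm high, front to -x (the robot); origin under its centre. Only the top drawer moves
- drawer_floor (a point): centre of the top drawer's inner floor, 104 mm above the bench, moves with the drawer; x to the back of the unit. Inside, 246 mm front to back (x) by 232 mm, walls 66 mm high
- drawer_front (a point): middle of the outside of the top drawer's front panel (256 mm wide), 150 mm above the bench, moves with the drawer. From the panel's upper edge, 30 mm higher, a lip 200 mm wide sticks out 21 mm to -x, turned down 14 mm at its outer edge. Push panel or lip along the unit's x to shut the drawer
- drawer (a joint): how far the top drawer is out, m: 0 shut, 0.18 fully out; stays where it is left (1 N of friction)
- bowl: green plastic bowl, 124 mm across, 55 mm high; a bystander, leave it
- candlestick: brass candlestick standing upright, 140 mm high on an 84 mm foot; a bystander, leave it
- watch_a: brass pocket watch lying face up, 54 mm across, 14 mm thick; a bystander, leave it
- watch_b: steel pocket watch lying face up, 48 mm across, 14 mm thick; a bystander, leave it
- desk_clock: round dark-wood clock lying face up, 92 mm across, 30 mm thick; a bystander, leave it
- folded_fan: folded wooden hand fan lying flat, 200 x 22 x 16 mm, its long side along its x; a bystander, leave it
- table_bell: brass hand bell standing on its mouth, 108 mm high, 72 mm across; a bystander, leave it
Things that resemble listed ones, but are neither listed nor needed, are in the scene too. Leave any green or purple look-alike of the spyglass alone.

How it is judged:
By the outcome, as a careful person would: the job done as asked, in the order asked, and still so for the second after the job is handed in, with the robot touching nothing.
It also fails if it takes over 72 s, if anything falls off the work surface, if the arm or the gripper's body presses on something with over 40 N, if the wrist force passes 120 N, or if a joint passes its speed limit or range.

## Working session

There is one attempt and no reset: what is moved stays moved. The work goes in short steps, Python scripts to look and compute and a tool call to move; the robot and the scene stay as the last step left them, time stands still between calls to the robot, and variables do not carry over. Pictures are saved under pics/ and viewed, at most 12 in all, crops included, and the job is handed in when it is done.

Besides the shell and the picture viewer there is one more tool, called after ">>>" as name(argument=value, ...), one argument or row to a line, values as JSON. carry_out: Moves the arm, as the interface text tells. Shift numbers are shares of 0.025 m and turn numbers shares of 0.1 rad, none past 1 either way. Its arguments: {"type":"object","properties":{"commands":{"type":"array"},"squeeze":{"type":"number"}},"required":["commands"]}

```bash
ls; mkdir -p pics
python3 - <<'E'
from cell import arm
import cv2,numpy as np
o=arm.observe();print(o)
for n in("scene","side"):
    d=arm.get_image(n);np.savez(f"{n}0.npz",**d)
    cv2.imwrite(f"pics/{n}0.png",d["pixels"][:,:,::-1]);print(n,d["mtx"],d["R"],d["t"],(d["range_z"]>0).mean())
E
```

```text
pics
{'clock': 0.0, 'joints': array([-0.10260605,  0.43521888,  0.02496481,  1.57407356, -0.0115807 ,
        1.13394529, -0.07508134]), 'dq': array([-0.00127806, -0.00053796,  0.00024759, -0.00032046,  0.00083817,
        0.00055996,  0.00045798]), 'joint_efforts': array([ 3.89017032e-04, -6.67853522e+01,  9.84863900e-01, -3.14464223e+01,
       -6.05165795e-02,  4.27553023e-02,  1.12382318e-04]), 'position': array([ 6.24519948e-01, -5.28242426e-05,  2.25956502e-01]), 'ee_rot': array([-2.22080273e+00, -2.22073773e+00,  1.82546293e-03]), 'force': array([0.36307632, 0.39757129, 0.21656408]), 'ft_torque': array([ 0.00562891, -0.00569255, -0.01194966]), 'gripper_force': 0.0, 'width': 0.9959889491539614}
scene [[407.87921734   0.         317.4429323 ]
 [  0.         407.87921734 210.82799742]
 [  0.           0.           1.        ]] [[-2.21061972e-01  9.75259703e-01  3.40338975e-04]
 [ 6.28883857e-01  1.42815719e-01 -7.64270086e-01]
 [-7.45410424e-01 -1.68737018e-01 -6.44896208e-01]] [ 0.08349866 -0.23109747  1.91069635] 0.9912109375
side [[399.20344128   0.         320.38052426]
 [  0.         399.20344128 193.08416189]
 [  0.           0.           1.        ]] [[ 0.9190543  -0.39406777  0.00705599]
 [-0.30186123 -0.71529323 -0.63026613]
 [ 0.25341467  0.57711886 -0.7763471 ]] [-0.46484236  0.25904779  1.21113097] 0.99611328125
```

View pics/scene0.png

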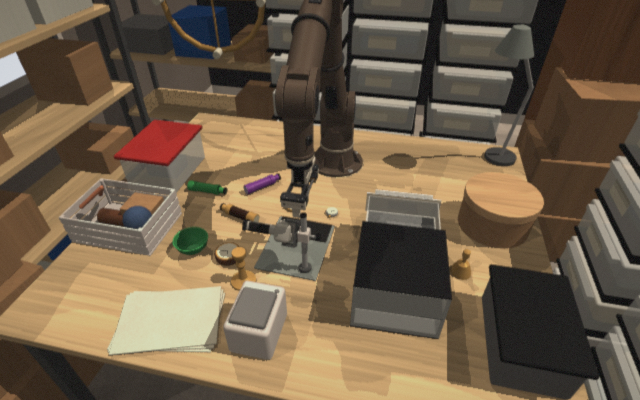

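View pics/side0.png

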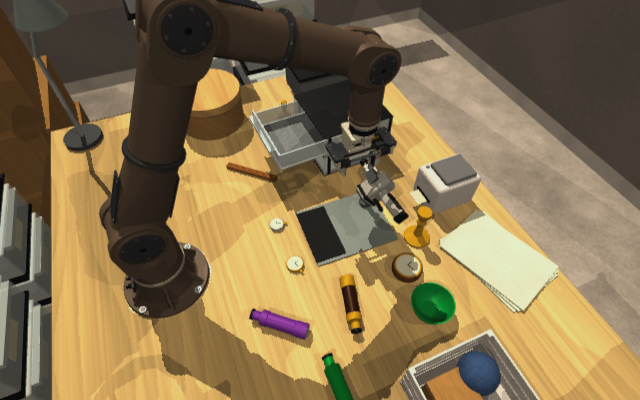

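The scene view shows the brass and leather spyglass at (240,213), the scanner stand at (300,245), the unit with its open drawer at (402,250), and the purple and green look-alikes at (262,183) and (207,187). In the side view the spyglass is at (350,303), with its narrow eyepiece end near (347,280). The mat is at (322,232), the scanner at (375,190) and the drawer at (290,130).

```bash
cat > h.py <<'E'
import numpy as np,cv2
from scipy.spatial.transform import Rotation as Rn
def cloud(d,T=None):
    K=d["mtx"];z=d["range_z"];v,u=np.mgrid[0:z.shape[0],0:z.shape[1]]
    P=np.stack([(u-K[0,2])/K[0,0]*z,(v-K[1,2])/K[1,1]*z,z],-1)
    if T is not None: return P@T[:3,:3].T+T[:3,3]
    return (P-d["t"])@d["R"]
def proj(d,X):
    c=np.asarray(X)@d["R"].T+d["t"];p=c@d["mtx"].T;return p[...,:2]/p[...,2:]
E
python3 - <<'E'
from h import *
S=dict(np.load("side0.npz"));C=dict(np.load("scene0.npz"))
for n,d in(("side",S),("scene",C)):
    P=cloud(d);hsv=cv2.cvtColor(d["pixels"],cv2.COLOR_RGB2HSV)
    ok=d["range_z"]>0
    if n=="side":
        m=np.zeros(ok.shape,bool);m[262:345,325:380]=1
    else:
        m=np.zeros(ok.shape,bool);m[198:228,215:262]=1
    sp=m&ok&(P[...,2]>.008)&(P[...,2]<.06)
    q=P[sp];c=q.mean(0);w,V=np.linalg.eigh(np.cov(q[:,:2].T));a=V[:,1];s=(q[:,:2]-c[:2])@a
    print(n,"spy n",len(q),"c",c,"axis",a,"range",s.min(),s.max(),"mid",c[:2]+a*(s.min()+s.max())/2,"zmax",np.percentile(q[:,2],98))
    # width profile
    t=(q[:,:2]-c[:2])@np.array([-a[1],a[0]])
    for k in np.arange(-.09,.09,.015):
        b=(s>=k)&(s<k+.015)
        if b.any(): print("  %.3f n%d t %.3f %.3f z %.3f"%(k,b.sum(),t[b].min(),t[b].max(),q[b,2].max()),d["pixels"][sp][b].mean(0).round())
    # mat & plate
    mat=ok&(P[...,2]<.02)&(hsv[...,2]<60)&(P[...,0]>.3)
    nl,lab,st,ce=cv2.connectedComponentsWithStats(mat.astype(np.uint8))
    for i in range(1,nl):
        if st[i,4]>200:
            r=P[lab==i];rc=cv2.minAreaRect((r[:,:2]*1000).astype(np.float32));print("mat?",st[i],r.mean(0).round(3),rc)
    pl=ok&(P[...,2]<.02)&(hsv[...,1]<60)&(P[...,0]>.3)&(abs(P[...,1])<.4)
    nl,lab,st,ce=cv2.connectedComponentsWithStats(pl.astype(np.uint8))
    for i in range(1,nl):
        if st[i,4]>300:
            r=P[lab==i];rc=cv2.minAreaRect((r[:,:2]*1000).astype(np.float32));print("plate?",st[i],r.mean(0).round(3),rc)
    # tall things top
    for z0,z1 in((.1,.2),(.19,.2),(.2,.3)):pass
    top=ok&(P[...,2]>.17)&(P[...,2]<.2)&(hsv[...,2]<50)&(P[...,1]>.1)&(P[...,0]>.5)&(P[...,0]<1.1)
    nl,lab,st,ce=cv2.connectedComponentsWithStats(top.astype(np.uint8))
    for i in range(1,nl):
        if st[i,4]>150:
            r=P[lab==i];rc=cv2.minAreaRect((r[:,:2]*1000).astype(np.float32));print("top?",st[i],r.mean(0).round(3),rc)
    big=cv2.resize(d["pixels"][100:350,200:480] if n=="side" else d["pixels"][170:340,190:480],None,fx=2.4 if n=="side" else 2.7,fy=2.4 if n=="side" else 2.7,interpolation=cv2.INTER_CUBIC)
    cv2.imwrite(f"pics/{n}0big.png",big[...,::-1])
E
```

```text
side spy n 796 c [ 0.46999724 -0.30101616  0.03611438] axis [0.26387412 0.96455712] range -0.08042420930395883 0.08571208944062705 mid [ 0.47069491 -0.29846593] zmax 0.04532633451837883
  -0.090 n50 t -0.014 0.014 z 0.040 [41. 34. 25.]
  -0.075 n45 t -0.013 0.012 z 0.039 [157. 112.  27.]
  -0.060 n91 t -0.021 0.019 z 0.045 [141. 100.  22.]
  -0.045 n79 t -0.022 0.020 z 0.048 [193. 137.  26.]
  -0.030 n69 t -0.020 0.019 z 0.046 [75. 48. 20.]
  -0.015 n72 t -0.021 0.018 z 0.045 [54. 32. 21.]
  0.000 n70 t -0.020 0.018 z 0.046 [54. 32. 20.]
  0.015 n65 t -0.022 0.018 z 0.045 [54. 32. 21.]
  0.030 n69 t -0.021 0.018 z 0.046 [52. 31. 19.]
  0.045 n71 t -0.023 0.019 z 0.047 [125.  86.  24.]
  0.060 n73 t -0.043 0.020 z 0.047 [193. 138.  28.]
  0.075 n42 t -0.023 0.019 z 0.045 [195. 139.  29.]
mat? [ 420    0  145   32 2477] [ 2.481  1.613 -0.384] ((2486.651611328125, 1608.391845703125), (74.1993637084961, 1369.3211669921875), 0.7287760972976685)
mat? [ 297  207   49   55 1514] [ 0.489 -0.037  0.008] ((490.2647705078125, -32.345176696777344), (201.93736267089844, 100.24980926513672), 87.888
[... 2275 characters left out ...]
8.072021484375), (20.794546127319336, 201.77789306640625), 89.85568237304688)
plate? [ 255  222   79   59 2191] [ 0.623 -0.022  0.007] ((584.6683349609375, -33.90034484863281), (219.87567138671875, 273.8499450683594), 88.4554672241211)
plate? [ 122  287  102   67 4636] [ 0.975 -0.289  0.012] ((962.3782348632812, -302.205078125), (229.41554260253906, 257.54119873046875), 14.610733985900879)
plate? [205 388  54  12 314] [ 0.841 -0.319 -0.75 ] ((828.701904296875, -287.536865234375), (51.95549774169922, 233.63233947753906), 10.870637893676758)
top? [ 354  222   98   78 5989] [0.745 0.335 0.191] ((731.343994140625, 333.73797607421875), (271.98529052734375, 257.62298583984375), 3.2400660514831543)
```

View pics/side0big.png

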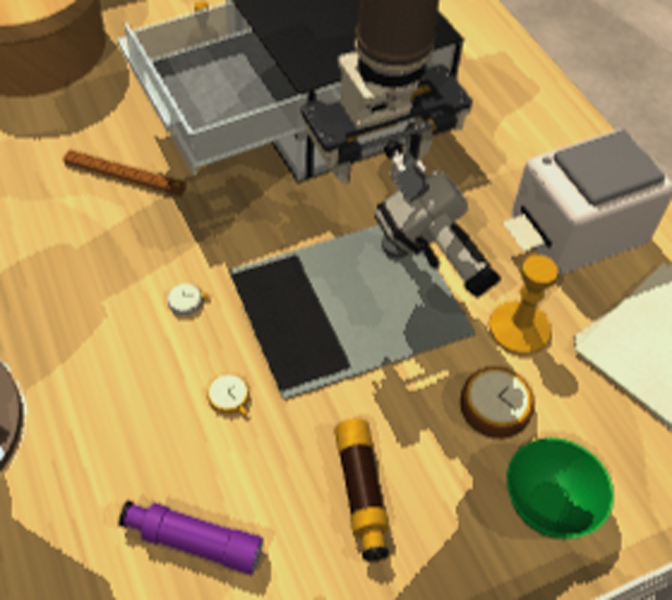

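The zoomed side view confirms it: the narrow eyepiece end is at the bottom (375,550) and the lens end at (352,432). The mat is the black area near (290,325), and the arm partly hides the scanner. The spyglass origin is about (0.470, -0.300) with its x at a yaw of 75°.

```bash
cat >> h.py <<'E'
def plan(p,R,N=None,state=None):
    "N equal rows (shift/turn shares) from the present pose to p,R"
    from cell import arm
    o=arm.observe();R0=Rn.from_rotvec(o["ee_rot"]);rel=R0.inv()*R;dp=R0.inv().apply(np.asarray(p)-o["position"])
    w=rel.as_rotvec()
    if N is None:N=int(np.ceil(max(abs(dp).max()/.024,abs(w).max()/.095,np.linalg.norm(w)/.14)))
    while 1:
        A=sum(Rn.from_rotvec(w*k/N).as_matrix() for k in range(N));s=np.linalg.solve(A,dp)/.025
        if abs(s).max()<=1 and abs(w/N/.1).max()<=1:break
        N+=1
    print("t",round(o["clock"],2),"pos",o["position"].round(4),"N",N,"shift",s.round(2),"turn",(w/N/.1).round(2),"dp mm",(dp*1000).round(1))
def tool(x,z):
    x=np.array(x,float);z=np.array(z,float);x/=np.linalg.norm(x);z/=np.linalg.norm(z);return Rn.from_matrix(np.stack([x,np.cross(z,x),z],1))
def yawtool(deg): # tool x at yaw deg, pointing down
    a=np.deg2rad(deg);return tool([np.cos(a),np.sin(a),0],[0,0,-1])
E
python3 - <<'E'
from h import *
plan([.4725,-.292,.18],yawtool(74.9))
E
```

```text
t 0.1 pos [ 0.6246 -0.      0.226 ] N 13 shift [-0.95 -0.36  0.14] turn [-0.   0.   0.2] dp mm [-292.  -152.    46.3]
```

>>> carry_out(
  commands=[
    [0.9,-0.95,-0.36,0.0,0,0,0.2],
    [0.9,-0.95,-0.36,0.0,0,0,0.2],
    [0.9,-0.95,-0.36,0.14,0,0,0.2],
    [0.9,-0.95,-0.36,0.14,0,0,0.2],
    [0.9,-0.95,-0.36,0.14,0,0,0.2],
    [0.9,-0.95,-0.36,0.14,0,0,0.2],
    [0.9,-0.95,-0.36,0.14,0,0,0.2],
    [0.9,-0.95,-0.36,0.14,0,0,0.2],
  ],
)

```text
clock: 0.9
position: [0.5392, -0.1852, 0.2052]
ee_rot: [-2.392, -2.035, 0.001]
force: [0.4, 0.2, -0.3]
width: 0.897
gripper_force: 0.0
```

>>> carry_out(
  commands=[
    [0.7,-0.95,-0.36,0.14,0,0,0.2],
    [0.7,-0.95,-0.36,0.14,0,0,0.2],
    [0.7,-0.95,-0.36,0.14,0,0,0.2],
    [0.7,-0.95,-0.36,0.14,0,0,0.2],
    [0.7,-0.95,-0.36,0.14,0,0,0.2],
    [0.7,0,0,0,0,0,0],
    [0.7,0,0,0,0,0,0],
  ],
)

```text
clock: 1.6
position: [0.4719, -0.2918, 0.188]
ee_rot: [-2.491, -1.913, 0.0]
force: [0.6, 0.6, -0.6]
width: 0.701
gripper_force: 0.0
```

Run:
```python
from h import *
from cell import arm
plan([.4725,-.292,.18],yawtool(74.9))
o=arm.observe();w=arm.get_image("wrist");np.savez("w1.npz",pos=o["position"],rot=o["ee_rot"],**w)
T=w["tool_from_camera"];print(T.round(3))
P=cloud(w,T)@Rn.from_rotvec(o["ee_rot"]).as_matrix().T+o["position"]
ok=w["range_z"]>0
for n in("scene","side"):
    d=arm.get_image(n);np.savez(f"{n}1.npz",**d)
S=dict(np.load("side1.npz"));C=dict(np.load("scene1.npz"))
def crop(d,u0,u1,v0,v1,s):return cv2.resize(d["pixels"][v0:v1,u0:u1],None,fx=s,fy=s,interpolation=cv2.INTER_CUBIC)
a=crop(S,240,440,90,265,1.9);b=crop(C,235,355,205,290,3.2)
c=crop(w,0,640,0,400,.62)
im=np.zeros((600,800,3),np.uint8)
im[:a.shape[0],:a.shape[1]]=a;im[a.shape[0]:a.shape[0]+min(267,b.shape[0]),:b.shape[1]]=b[:267];im[:c.shape[0],400:400+c.shape[1]]=c[:,:400]
print(a.shape,b.shape,c.shape)
cv2.imwrite("pics/m1.png",im[...,::-1])
sp=ok&(P[...,2]>.012)&(P[...,2]<.055)&(abs(P[...,0]-.47)<.07)&(abs(P[...,1]+.3)<.12)
q=P[sp];c=q.mean(0);wv,V=np.linalg.eigh(np.cov(q[:,:2].T));ax=V[:,1];s=(q[:,:2]-c[:2])@ax
print("spy",len(q),c,ax,np.percentile(s,[.5,99.5]),"top",np.percentile(q[:,2],98))
top=ok&sp&(P[...,2]>.036);r=cv2.minAreaRect((P[sp][:,:2]*1000).astype(np.float32));print(r)
```

```text
t 1.6 pos [ 0.4719 -0.2918  0.188 ] N 1 shift [-0.    0.02  0.32] turn [-0.01 -0.    0.02] dp mm [-0.   0.6  8. ]
[[-0.    -0.957 -0.289  0.077]
 [ 1.    -0.     0.    -0.001]
 [-0.    -0.289  0.957 -0.157]
 [ 0.     0.     0.     1.   ]]
(332, 380, 3) (272, 384, 3) (248, 397, 3)
spy 6746 [ 0.47447384 -0.28703659  0.03730586] [0.26999865 0.9628607 ] [-0.09209945  0.07145521] top 0.043469638915167634
((471.7138671875, -297.7632751464844), (165.67440795898438, 43.901493072509766), 74.49053955078125)
```

View pics/m1.png

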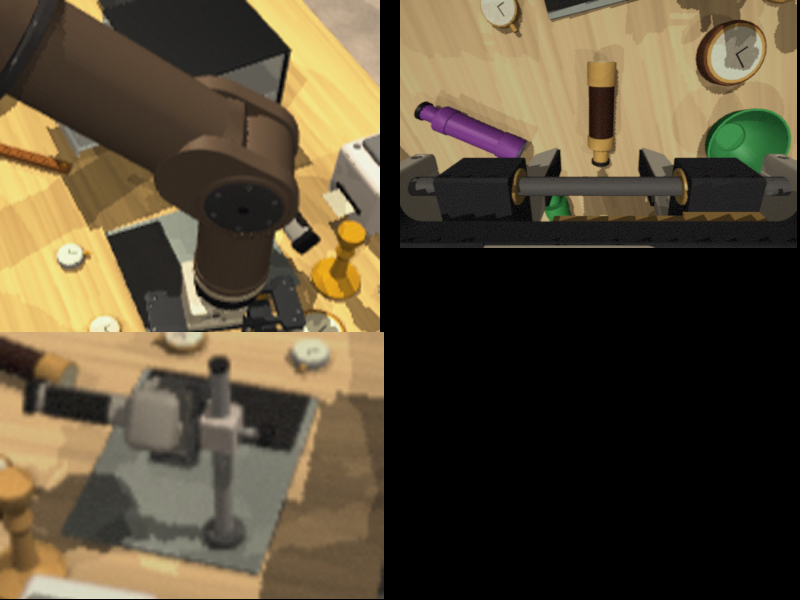

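The wrist view (top right) shows the spyglass upright at (602,110) between the open fingers, with the purple look-alike clear at left (470,130). The scene crop at bottom left shows the scanner head at (155,415), its dark grip sticking out left to (30,395) and the rod at (220,440). The wrist rectangle puts the spyglass at (0.4717, -0.2978), yaw 74.5°.

Next I will cage the barrel loosely and roll it toward the robot.

Run:
```python
from h import *
plan([.4738,-.290,.012],yawtool(74.5))
```

```text
t 1.75 pos [ 0.4731 -0.2906  0.1882] N 8 shift [0.   0.   0.88] turn [ 0.   -0.    0.02] dp mm [  0.6   0.5 176.2]
```

>>> carry_out(
  commands=[
    [0.7,0,0,0.88,0,0,0.02],
    [0.7,0,0,0.88,0,0,0.02],
    [0.7,0,0,0.88,0,0,0.02],
    [0.7,0,0,0.88,0,0,0.02],
    [0.7,0,0,0.88,0,0,0],
    [0.7,0,0,0.88,0,0,0],
    [0.6,0,0,0.88,0,0,0],
    [0.48,0,0,0.88,0,0,0],
  ],
)

```text
clock: 2.55
position: [0.4733, -0.2907, 0.0114]
ee_rot: [2.496, 1.907, 0.001]
force: [-0.1, -0.2, 0.2]
width: 0.574
gripper_force: 0.0
```

>>> carry_out(
  commands=[
    [0.48,0,0,0,0,0,0],
    [0.48,0,0,0,0,0,0],
    [0.48,0,0,0,0,0,0],
  ],
  squeeze=4,
)

```text
clock: 2.85
position: [0.4733, -0.2918, 0.0134]
ee_rot: [2.497, 1.904, 0.001]
force: [-0.5, -0.5, 0.1]
width: 0.482
gripper_force: 0.0
```

>>> carry_out(
  commands=[
    [0.48,0,-0.15,0,0,0,0],
    [0.48,0,-0.2,0,0,0,0],
    [0.48,0,-0.25,0,0,0,0],
    [0.48,0,-0.25,0,0,0,0],
    [0.48,0,-0.25,0,0,0,0],
    [0.48,0,-0.25,0,0,0,0],
    [0.48,0,-0.2,0,0,0,0],
    [0.48,0,-0.15,0,0,0,0],
  ],
)

```text
clock: 3.65
position: [0.4307, -0.2803, 0.0122]
ee_rot: [-2.498, -1.904, 0.0]
force: [0.0, -0.3, 0.1]
width: 0.48
gripper_force: 0.0
```

>>> carry_out(
  commands=[
    [0.48,0,0,0,0,0,0],
    [0.48,0,0,0,0,0,0],
    [0.48,0,0,0,0,0,0],
  ],
)

```text
clock: 3.95
position: [0.4317, -0.2805, 0.0123]
ee_rot: [2.498, 1.905, 0.0]
force: [0.3, -0.4, 0.4]
width: 0.478
gripper_force: 0.0
```

```bash
cat > look.py <<'E'
from h import *
from cell import arm
import sys
n=sys.argv[1];o=arm.observe();w=arm.get_image("wrist");np.savez(f"w{n}.npz",pos=o["position"],rot=o["ee_rot"],**w)
s=arm.get_image("scene");np.savez(f"scene{n}.npz",**s)
P=cloud(w,w["tool_from_camera"])@Rn.from_rotvec(o["ee_rot"]).as_matrix().T+o["position"]
x0,y0,zlo=map(float,sys.argv[2:5])
sp=(w["range_z"]>0)&(P[...,2]>zlo)&(P[...,2]<zlo+.05)&(abs(P[...,0]-x0)<.05)&(abs(P[...,1]-y0)<.11)
hsv=cv2.cvtColor(w["pixels"],cv2.COLOR_RGB2HSV)
q=P[sp];r=cv2.minAreaRect((q[:,:2]*1000).astype(np.float32));print("rect",r)
wh=sp&(hsv[...,1]<60)&(hsv[...,2]>90);print("white",wh.sum(),P[wh].mean(0) if wh.any() else "")
v,u=np.where(sp);v0,v1,u0,u1=max(v.min()-15,0),v.max()+15,max(u.min()-40,0),u.max()+40
c=cv2.resize(w["pixels"][v0:v1,u0:u1],(500,int(500*(v1-v0)/(u1-u0))),interpolation=cv2.INTER_CUBIC);print(u0,v0,c.shape)
cv2.imwrite(f"pics/w{n}.png",c[:600,:,::-1]);print(o["position"],o["width"],o["clock"])
E
python3 look.py 2 .432 -.287 .012
```

```text
rect ((435.1915588378906, -264.2336120605469), (121.76678466796875, 77.53036499023438), 74.93079376220703)
white 3642 [ 0.44027602 -0.27263611  0.03656535]
196 83 (555, 500, 3)
[ 0.43168156 -0.28053061  0.012254  ] 0.47768557726481337 3.95
```

View pics/w2.png

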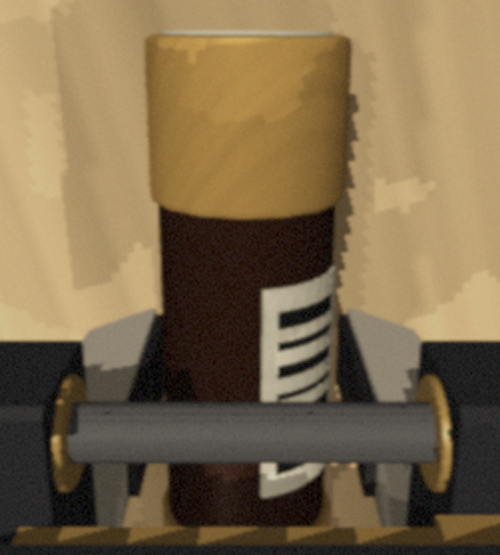

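The roll worked: the white label now shows on the right side of the barrel (the side away from the robot). Its upper edge is at about column 260, just past the crown at 250, so it has turned a little too far. I will measure that angle.

```bash
cat > lab.py <<'E'
from h import *
import sys
def ana(n,zax,lo=-.05,hi=.08):
    w=dict(np.load(f"w{n}.npz"));R=Rn.from_rotvec(w["rot"]);T=w["tool_from_camera"]
    L=cloud(w,T);L[...,2]*=1
    P=L@R.as_matrix().T+w["pos"]
    hsv=cv2.cvtColor(w["pixels"],cv2.COLOR_RGB2HSV);ok=w["range_z"]>0
    z=P[...,2]-zax
    band=ok&(L[...,0]>.043)&(L[...,0]<.070)&(abs(L[...,1])<.03)&(z>.0)&(z<.03)
    yb=L[band][:,1];yc=(np.percentile(yb,.5)+np.percentile(yb,99.5))/2;print("band y mm",np.percentile(yb,[.5,50,99.5])*1000)
    # rays: intersect label edge with the barrel cylinder at yc,zax
    wh=ok&(hsv[...,1]<70)&(hsv[...,2]>90)&(L[...,0]>lo)&(L[...,0]<hi)&(abs(L[...,1]-yc)<.021)&(z>0)&(z<.024)
    p=L[wh];a=np.degrees(np.arctan2(z[wh],p[:,1]-yc));xs=p[:,0];r=np.hypot(z[wh],p[:,1]-yc)
    print("n",wh.sum(),"elev pct",np.percentile(a,[1,5,50,95,99]).round(1),"x mm",(np.percentile(xs,[1,99])*1000).round(1),"r",np.median(r).round(4),"yc",yc)
if __name__=="__main__":ana(sys.argv[1],float(sys.argv[2]))
E
python3 lab.py 2 .022
```

```text
band y mm [-22.14054896  -1.64571895  19.64180557]
n 2069 elev pct [ 16.6  27.2  63.9  82.  124.1] x mm [-23.4  77.1] r 0.0196 yc -0.001249371691233958
```

>>> carry_out(
  commands=[
    [0.48,0,0.1,-0.12,0,0,0],
    [0.48,0,0.11,0,0,0,0],
    [0.46,0,0,0,0,0,0],
    [0.44,0,0,0,0,0,0],
    [0.4,0,0,0,0,0,0],
    [0.3,0,0,0,0,0,0],
    [0.3,0,0,0,0,0,0],
  ],
  squeeze=20,
)

```text
clock: 4.75
position: [0.4364, -0.2818, 0.0152]
ee_rot: [2.498, 1.905, 0.0]
force: [0.2, 0.6, -0.8]
width: 0.433
gripper_force: 20.0
```

```bash
python3 look.py 3 .437 -.285 .012 | tail -1; python3 lab.py 3 .022
python3 - <<'E'
from h import *
R=yawtool(88); 
from cell import arm
o=arm.observe();plan(o["position"]+[0,0,.1],Rn.from_rotvec(o["ee_rot"]))
E
```

```text
[ 0.43642878 -0.28181959  0.01520995] 0.4326704579314956 4.75
band y mm [-21.76763479  -0.55007261  20.63304697]
n 1334 elev pct [ 14.7  24.2  53.5  75.9 126.3] x mm [-23.6  77.1] r 0.0199 yc -0.0005672939100315535
t 4.85 pos [ 0.4364 -0.2818  0.0152] N 5 shift [ 0.   0.  -0.8] turn [0. 0. 0.] dp mm [   0.    0. -100.]
```

>>> carry_out(
  commands=[
    [0.3,0,0,-0.4,0,0,0],
    [0.3,0,0,-0.8,0,0,0],
    [0.3,0,0,-1,0,0,0],
    [0.3,0,0,-1,0,0,0],
    [0.3,0,0,-0.8,0,0,0],
  ],
)

```text
clock: 5.35
position: [0.4363, -0.2819, 0.1172]
ee_rot: [2.498, 1.904, 0.0]
force: [0.1, -0.8, -1.9]
width: 0.429
gripper_force: 20.0
```

Run:
```python
from h import *
plan([.4902,-.035,.115],yawtool(88))
```

```text
t 5.35 pos [ 0.4363 -0.2819  0.1172] N 11 shift [0.92 0.05 0.01] turn [ 0.    0.   -0.21] dp mm [252.4 -13.4   2.1]
```

>>> carry_out(
  commands=[
    [0.3,0.92,0.05,0,0,0,-0.21],
    [0.3,0.92,0.05,0,0,0,-0.21],
    [0.3,0.92,0.05,0,0,0,-0.21],
    [0.3,0.92,0.05,0,0,0,-0.21],
    [0.3,0.92,0.05,0,0,0,-0.21],
    [0.3,0.92,0.05,0,0,0,-0.21],
    [0.3,0.92,0.05,0,0,0,-0.21],
    [0.3,0.92,0.05,0,0,0,-0.21],
  ],
)

```text
clock: 6.15
position: [0.4815, -0.1026, 0.1158]
ee_rot: [2.329, 2.108, -0.0]
force: [0.4, 0.3, -1.8]
width: 0.433
gripper_force: 20.0
```

>>> carry_out(
  commands=[
    [0.3,0.92,0.05,0,0,0,-0.21],
    [0.3,0.92,0.05,0,0,0,-0.21],
    [0.3,0.92,0.05,0,0,0,-0.21],
    [0.3,0,0,0,0,0,0],
    [0.3,0,0,0,0,0,0],
  ],
)

```text
clock: 6.65
position: [0.4907, -0.0349, 0.1156]
ee_rot: [2.261, 2.181, -0.0]
force: [-0.3, -0.9, -2.4]
width: 0.429
gripper_force: 20.0
```

Run:
```python
from h import *
from cell import arm
plan([.4902,-.035,.0245],yawtool(88))
o=arm.observe();w=arm.get_image("wrist");np.savez("w4.npz",pos=o["position"],rot=o["ee_rot"],**w)
L=cloud(w,w["tool_from_camera"]);P=L@Rn.from_rotvec(o["ee_rot"]).as_matrix().T+o["position"]
ok=w["range_z"]>0;z=P[...,2]
b=ok&(abs(L[...,1])<.018)&(L[...,0]>.03)&(L[...,0]<.12)&(L[...,2]<.012)&(L[...,2]>-.03)
print("lens end tool x",np.percentile(L[b][:,0],[98,99.5]),"top z tool",np.percentile(L[b][:,2],2))
cv2.imwrite("pics/w4.png",w["pixels"][...,::-1])
```

```text
t 6.65 pos [ 0.4907 -0.0349  0.1156] N 4 shift [-0.   -0.    0.91] turn [-0.  0. -0.] dp mm [-0.1 -0.4 91.1]
lens end tool x [0.07650777 0.07722018] top z tool -0.028422487330321138
```

View pics/w4.png

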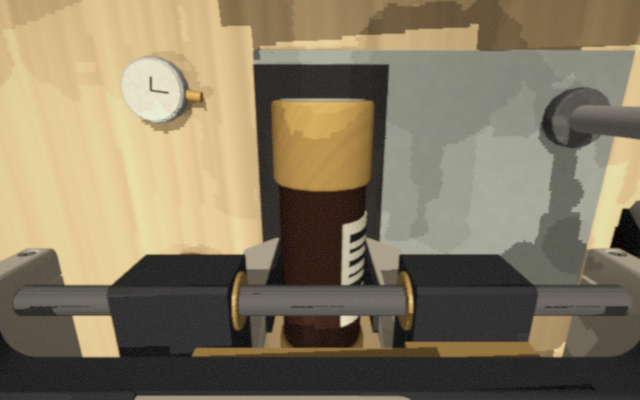

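The spyglass is centred over the black mat (columns 258–388, spyglass at 323). The label is on the scanner side with its upper edge at column 343, so it faces roughly 31° up. I will lower it.

>>> carry_out(
  commands=[
    [0.3,0,-0.02,0.8,0,0,0],
    [0.3,0,0,1,0,0,0],
    [0.3,0,0,1,0,0,0],
    [0.3,0,0,0.6,0,0,0],
    [0.3,0,0,0.2,0,0,0],
    [0.3,0,0,0.08,0,0,0],
    [0.3,0,0,0,0,0,0],
  ],
)

```text
clock: 7.4
position: [0.4906, -0.0356, 0.0237]
ee_rot: [2.263, 2.178, 0.0]
force: [0.2, 0.2, -0.8]
width: 0.429
gripper_force: 20.0
```

>>> carry_out(
  commands=[
    [0.3,0,0,0.02,0,0,0],
    [0.46,0,0,0,0,0,0],
    [0.5,0,0,0,0,0,0],
    [0.55,0,0,0,0,0,0],
    [0.6,0,0,0,0,0,0],
    [0.6,0,0,-0.5,0,0,0],
    [0.6,0,0,-1,0,0,0],
    [0.6,0,0,-1,0,0,0],
  ],
)

```text
clock: 8.2
position: [0.4901, -0.035, 0.0865]
ee_rot: [-2.262, -2.179, 0.001]
force: [0.2, -0.0, -0.3]
width: 0.6
gripper_force: 0.0
```

>>> carry_out(
  commands=[
    [0.7,0,0,-1,0,0,0],
    [0.7,0,0,-1,0,0,0],
    [0.7,0,0,-1,0,0,0],
    [0.7,0,0,0,0,0,0],
    [0.7,0,0,0,0,0,0],
  ],
)

```text
clock: 8.7
position: [0.4907, -0.035, 0.1612]
ee_rot: [2.261, 2.179, 0.002]
force: [0.2, 0.7, 0.5]
width: 0.699
gripper_force: 0.0
```

```bash
python3 look.py 5 .4903 -.034 .016; python3 lab.py 5 .030
python3 - <<'E'
from h import *
from cell import arm
S=arm.get_image("side");np.savez("side5.npz",**S);C=dict(np.load("scene5.npz"))
def crop(d,u0,u1,v0,v1,s):return cv2.resize(d["pixels"][v0:v1,u0:u1],None,fx=s,fy=s,interpolation=cv2.INTER_CUBIC)
w=cv2.imread("pics/w5.png")[...,::-1];w=cv2.resize(w,None,fx=.7,fy=.7)[:300]
a=crop(S,270,430,120,270,2.5);b=crop(C,235,345,210,290,3.6)
im=np.zeros((600,800,3),np.uint8);im[:a.shape[0],:400]=a[:,:400];im[:b.shape[0],400:400+b.shape[1]]=b[:,:400];im[295:295+w.shape[0],400:400+w.shape[1]]=w
cv2.imwrite("pics/m5.png",im[...,::-1])
E
```

```text
rect ((489.6707458496094, -40.82427978515625), (165.93348693847656, 43.15084457397461), 87.5972900390625)
white 695 [ 0.50294448 -0.03079114  0.04382302]
256 84 (814, 500, 3)
[ 0.49065854 -0.03499382  0.16123628] 0.6988569481691528 8.7
band y mm [-22.14292692  -0.68912707  20.66720757]
n 738 elev pct [ 11.1  18.4  50.5  66.2 123.4] x mm [-23.9  77. ] r 0.0199 yc -0.0007378596748058696
```

View pics/m5.png

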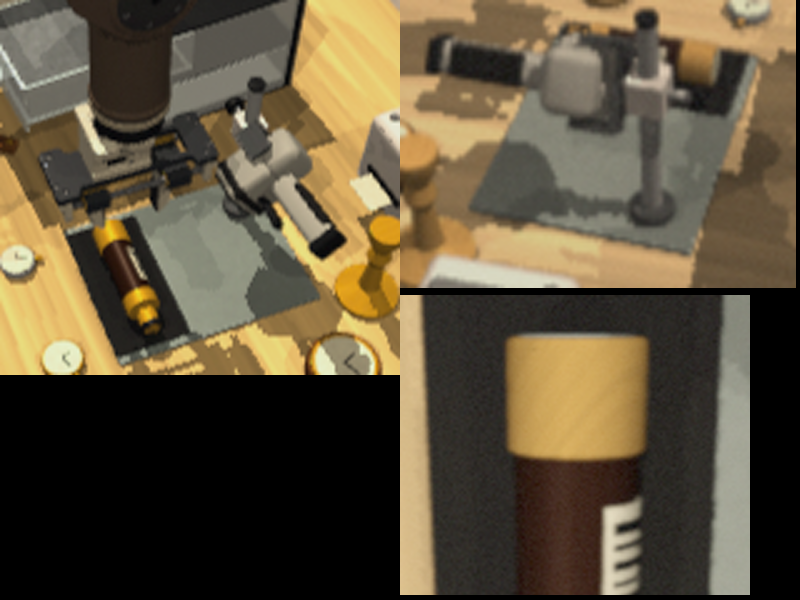

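The label faces the scanner with its upper edge about 63° up, so its centre is about 33° up, and the spyglass lies along the mat. In the side crop (2.5×) the scanner's grip runs from (270,175) to (325,240), with the black trigger blade on its robot side at (265,205). I will measure the grip in scanner axes.

```bash
cat > sc.py <<'E'
from h import *
a=np.deg2rad(-2);X=np.array([np.cos(a),np.sin(a),0]);Y=np.array([-np.sin(a),np.cos(a),0]);S0=np.array([.580,-.0355,0])
c,s=np.cos(np.deg2rad(35)),np.sin(np.deg2rad(35))
sx=-c*X-s*np.array([0,0,1]);sy=-s*X+c*np.array([0,0,1]);sz=Y  # scanner axes (x sight, y up, z = +Y)
assert np.allclose(np.cross(sx,sy),sz,atol=1e-6) or print("handed",np.cross(sx,sy),sz)
W=S0+.0514*X+np.array([0,0,.129])
def show(P,ok,px,step=.01):
    q=(P-W);u=np.stack([q@sx,q@sy,q@sz],-1)
    m=ok&(P[...,2]>.09)&(P[...,2]<.26)&(u[...,2]>-.2)&(u[...,2]<.1)&(abs(u[...,1])<.06)&(u[...,0]>-.14)&(u[...,0]<.03)
    v=u[m];g=px[m].max(1)
    for k in np.arange(-.16,.05,step):
        b=(v[:,2]>=k)&(v[:,2]<k+step)
        if b.sum()>3:
            print("z %.0f n%d x[%s] y[%s]"%(k*1e3,b.sum(),*[(np.percentile(v[b,i],[2,50,98])*1e3).round(0) for i in(0,1)]))
    return u,m
if __name__=="__main__":
    for n in("side5","scene5"):
        d=dict(np.load(n+".npz"));print(n);show(cloud(d),d["range_z"]>0,d["pixels"])
E
python3 sc.py
```

```text
side5
z -150 n45 x[[-84. -64. -51.]] y[[-14.   2.  18.]]
z -140 n70 x[[-89. -74. -51.]] y[[-14.  15.  19.]]
z -130 n34 x[[-86. -70. -53.]] y[[ 8. 14. 18.]]
z -120 n41 x[[-86. -72. -53.]] y[[-4. 14. 18.]]
z -110 n39 x[[-86. -69. -51.]] y[[ 6. 15. 19.]]
z -100 n39 x[[-85. -70. -51.]] y[[-8. 14. 19.]]
z -90 n37 x[[-85. -68. -44.]] y[[ 7. 14. 20.]]
z -80 n56 x[[-84. -60. -27.]] y[[-4. 13. 19.]]
z -70 n45 x[[-82. -60. -28.]] y[[-2. 12. 18.]]
z -60 n46 x[[-83. -59. -29.]] y[[-6. 13. 17.]]
z -50 n46 x[[-78. -57. -28.]] y[[ 5. 13. 18.]]
z -40 n131 x[[-84. -36.  -7.]] y[[-23.  12.  30.]]
z -30 n223 x[[-102.  -63.   -2.]] y[[-23.  21.  35.]]
z -20 n109 x[[-104.  -61.   -5.]] y[[-1. 31. 37.]]
z -10 n124 x[[-103.  -57.   -2.]] y[[21. 32. 43.]]
z 0 n95 x[[-104.  -63.   -4.]] y[[-0. 33. 45.]]
z 10 n85 x[[-99. -48.  -2.]] y[[25. 35. 45.]]
z 20 n41 x[[-79. -56. -10.]] y[[28. 40. 44.]]
z 30 n30 x[[-80. -70. -53.]] y[[ 5. 41. 45.]]
z 40 n19 x[[-100.  -82.  -41.]] y[[ 1. 26. 54.]]
scene5
z -140 n18 x[[-89. -86. -64.]] y[[-12.   6.  19.]]
z -130 n43 x[[-93. -85. -57.]] y[[-14.   6.  19.]]
z -120 n25 x[[
[... 151 characters left out ...]
[-88. -83. -60.]] y[[-12.   6.  18.]]
z -80 n31 x[[-87. -83. -78.]] y[[-12.   4.  17.]]
z -70 n32 x[[-86. -81. -57.]] y[[-13.   4.  17.]]
z -60 n35 x[[-86. -82. -66.]] y[[-12.   3.  17.]]
z -50 n32 x[[-84. -78. -58.]] y[[-11.   4.  17.]]
z -40 n29 x[[-84. -79. -71.]] y[[-13.   4.  17.]]
z -30 n18 x[[-103.  -97.  -19.]] y[[-14.  18.  37.]]
z -20 n65 x[[-106. -101.  -35.]] y[[-24.  10.  36.]]
z -10 n69 x[[-108. -102.  -64.]] y[[-27.   7.  33.]]
z 0 n79 x[[-108. -102.  -61.]] y[[-36.   9.  44.]]
z 10 n96 x[[-107. -101.  -55.]] y[[-38.   7.  44.]]
z 20 n143 x[[-102.  -79.  -54.]] y[[-36.   2.  43.]]
z 30 n53 x[[-85. -80. -57.]] y[[-38.   5.  44.]]
z 40 n89 x[[-84. -75. -52.]] y[[-36.   3.  42.]]
```

>>> carry_out(
  commands=[
    [0.85,-0.6,-0.2,-1,0,0,0],
    [0.85,-0.6,-0.2,-1,0,0,0],
    [0.85,-0.6,0,-1,0,0,0],
    [0.85,-0.6,0,-1,0,0,0],
  ],
)

```text
clock: 9.25
position: [0.4774, -0.0951, 0.2604]
ee_rot: [-2.261, -2.179, 0.002]
force: [1.4, -1.5, 0.3]
width: 0.844
gripper_force: 0.0
```

Run:
```python
from sc import *
G=W-.055*sx+.001*sy-.064*sz;R=tool(sz,-sy);F=G-.019*sy
print("grip_mid",G,"final",F,"hover",F+.13*sy)
plan(F+.13*sy,R)
d=dict(np.load("scene5.npz"));P=cloud(d);ok=(P[...,2]>.03)&(P[...,2]<.16)&(P[...,0]>.68)&(P[...,0]<.95)&(P[...,1]<-.13)&(P[...,1]>-.28)
print(np.percentile(P[ok],[2,50,98],axis=0).round(3))
```

```text
grip_mid [ 0.67358781 -0.10280717  0.16136586] final [ 0.68447912 -0.1031875   0.14580197] hover [ 0.60995961 -0.10058522  0.25229173]
t 9.25 pos [ 0.4774 -0.0951  0.2604] N 7 shift [-0.    0.73  0.24] turn [-0.88  0.   -0.  ] dp mm [ -0.6 132.7   7.8]
[[ 0.684 -0.276  0.03 ]
 [ 0.779 -0.164  0.091]
 [ 0.797 -0.144  0.143]]
```

>>> carry_out(
  commands=[
    [0.85,0,0.73,0.24,-0.88,0,0],
    [0.85,0,0.73,0.24,-0.88,0,0],
    [0.85,0,0.73,0.24,-0.88,0,0],
    [0.85,0,0.73,0.24,-0.88,0,0],
    [0.85,0,0.73,0.24,-0.88,0,0],
    [0.85,0,0.73,0.24,-0.88,0,0],
    [0.85,0,0.73,0.24,-0.88,0,0],
    [0.85,0,0,0,0,0,0],
  ],
)

```text
clock: 10.05
position: [0.6092, -0.0995, 0.2512]
ee_rot: [1.901, 1.831, 0.581]
force: [-0.1, -0.1, 0.7]
width: 0.853
gripper_force: 0.0
```

Run:
```python
from sc import *
from cell import arm
G=W-.055*sx+.001*sy-.064*sz;R=tool(sz,-sy);F=G-.019*sy
plan(F+.06*sy,R)
o=arm.observe();w=arm.get_image("wrist");np.savez("w6.npz",pos=o["position"],rot=o["ee_rot"],**w)
L=cloud(w,w["tool_from_camera"]);P=L@Rn.from_rotvec(o["ee_rot"]).as_matrix().T+o["position"]
show(P,w["range_z"]>0,w["pixels"])
cv2.imwrite("pics/w6.png",w["pixels"][...,::-1])
```

```text
t 10.05 pos [ 0.6092 -0.0995  0.2512] N 3 shift [-0.01  0.02  0.93] turn [ 0.01  0.   -0.01] dp mm [-1.   1.1 69.5]
z -140 n293 x[[-86. -67. -48.]] y[[14. 17. 19.]]
z -130 n573 x[[-86. -66. -48.]] y[[-1. 15. 18.]]
z -120 n441 x[[-83. -66. -50.]] y[[10. 15. 17.]]
z -110 n475 x[[-84. -66. -49.]] y[[10. 15. 17.]]
z -100 n486 x[[-83. -66. -49.]] y[[10. 15. 17.]]
z -90 n507 x[[-82. -65. -48.]] y[[ 9. 15. 17.]]
z -80 n619 x[[-81. -61. -25.]] y[[ 8. 15. 17.]]
z -70 n692 x[[-81. -59. -26.]] y[[ 8. 15. 17.]]
z -60 n720 x[[-80. -58. -26.]] y[[ 7. 15. 17.]]
z -50 n710 x[[-77. -56. -25.]] y[[ 6. 15. 17.]]
z -40 n647 x[[-76. -58. -24.]] y[[ 8. 15. 18.]]
z -30 n1468 x[[-95. -44.  -3.]] y[[14. 32. 36.]]
z -20 n2092 x[[-99. -48.  -0.]] y[[27. 33. 36.]]
z -10 n2109 x[[-99. -48.  -0.]] y[[26. 34. 43.]]
z 0 n2280 x[[-99. -51.   0.]] y[[26. 35. 43.]]
z 10 n2354 x[[-98. -49.  -0.]] y[[26. 35. 43.]]
z 20 n1753 x[[-89. -50.  -5.]] y[[20. 35. 44.]]
z 30 n813 x[[-79. -64. -50.]] y[[41. 42. 44.]]
z 40 n806 x[[-83. -59. -37.]] y[[-3. 18. 42.]]
```

View pics/w6.png

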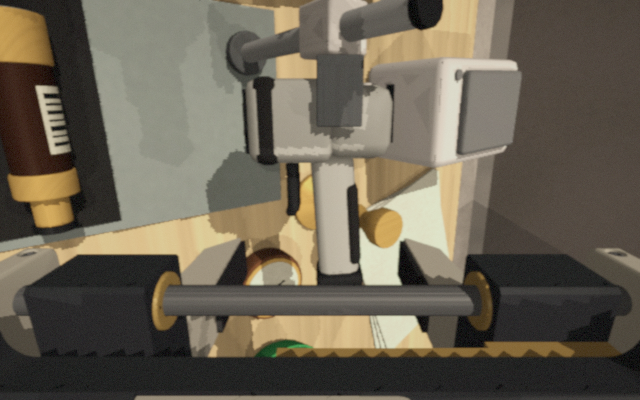

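The wrist view shows the grip as a vertical piece at (337,220) with the black trigger blade at (292,190). The back of the grip is at 358, all between the open fingers at 240 and 405. The label faces the scanner at (52,120). I will move in and squeeze.

Run:
```python
from sc import *
G=W-.0535*sx+.001*sy-.064*sz;R=tool(sz,-sy);F=G-.019*sy
plan(F,R)
```

```text
t 10.1 pos [ 0.6089 -0.0994  0.2513] N 6 shift [-0.01 -0.    0.87] turn [ 0.  0. -0.] dp mm [-1.000e+00 -1.000e-01  1.298e+02]
```

>>> carry_out(
  commands=[
    [0.85,-0.01,0,0.95,0,0,0],
    [0.85,-0.01,0,0.95,0,0,0],
    [0.85,-0.01,0,0.95,0,0,0],
    [0.85,-0.01,0,0.95,0,0,0],
    [0.85,0,0,0.8,0,0,0],
    [0.85,0,0,0.4,0,0,0],
    [0.85,0,0,0.19,0,0,0],
    [0.85,0,0,0,0,0,0],
  ],
)

```text
clock: 10.9
position: [0.6763, -0.1008, 0.1587]
ee_rot: [1.908, 1.841, 0.581]
force: [-0.1, 0.3, 0.2]
width: 0.849
gripper_force: 0.0
```

>>> carry_out(
  commands=[
    [0.7,0,0,0,0,0,0],
    [0.65,0,0,0,0,0,0],
    [0.62,0,0,0,0,0,0],
    [0.6,0,0,0,0,0,0],
    [0.58,0,0,0,0,0,0],
  ],
  squeeze=25,
)

```text
clock: 11.4
position: [0.6749, -0.1022, 0.159]
ee_rot: [1.908, 1.839, 0.579]
force: [-3.2, -0.9, -0.1]
width: 0.587
gripper_force: 5.2
```

The tool stopped about 16 mm short of the intended depth. I will open, go deeper and squeeze again.

>>> carry_out(
  commands=[
    [0.75,0,0,0,0,0,0],
    [0.75,0,0,0,0,0,0],
    [0.75,0,0,0.3,0,0,0],
    [0.75,0,0,0.3,0,0,0],
    [0.75,0,0,0,0,0,0],
  ],
)

```text
clock: 11.9
position: [0.6853, -0.1022, 0.1471]
ee_rot: [1.906, 1.838, 0.58]
force: [-0.7, 0.4, -0.0]
width: 0.749
gripper_force: 0.0
```

Run:
```python
from sc import *
from cell import arm
G=W-.0535*sx+.001*sy-.064*sz;R=tool(sz,-sy);F=G-.019*sy
plan(F,R);print(arm.observe()["joints"].round(3),arm.observe()["force"])
```

```text
t 11.9 pos [ 0.6853 -0.1022  0.1471] N 1 shift [-0.04 -0.12  0.02] turn [-0.03 -0.03 -0.03] dp mm [-1.  -2.9  0.6]
[-0.05   0.397  0.18   2.086 -1.095  0.12   1.117] [-0.66492365  0.37756516 -0.02013518]
```

>>> carry_out(
  commands=[
    [0.75,-0.03,-0.1,0,0.6,0,0],
    [0.75,0,-0.1,0,0.6,0,0],
    [0.75,0,0,0,0,0,0],
  ],
)

```text
clock: 12.2
position: [0.6831, -0.1026, 0.1451]
ee_rot: [1.972, 1.905, 0.491]
force: [1.0, -0.3, -0.6]
width: 0.75
gripper_force: 0.0
```

Run:
```python
from sc import *
from cell import arm
o=arm.observe();print(o["joints"].round(4),o["force"],o["position"])
g=o["position"]-.019*Rn.from_rotvec(o["ee_rot"]).as_matrix()[:,2]
print("grasp pt scanner axes mm",[round(1e3*float((g-W)@k),1) for k in(sx,sy,sz)],np.degrees(np.arccos(-Rn.from_rotvec(o["ee_rot"]).as_matrix()[2,2])))
```

```text
[-0.3201  0.4451  0.5486  2.0194 -0.9076  0.3492  0.8967] [ 1.04589564 -0.29876818 -0.59990361] [ 0.68305715 -0.10263394  0.14507502]
grasp pt scanner axes mm [-55.5, 1.1, -63.6] 28.701347875809144
```

>>> carry_out(
  commands=[
    [0.65,0,0,0,0,0,0],
    [0.6,0,0,0,0,0,0],
    [0.56,0,0,0,0,0,0],
    [0.53,0,0,0,0,0,0],
    [0.5,0,0,0,0,0,0],
    [0.46,0,0,0,0,0,0],
    [0.46,0,0,0,0,0,0],
  ],
)

```text
clock: 12.9
position: [0.6842, -0.1023, 0.1456]
ee_rot: [1.97, 1.903, 0.497]
force: [13.5, -0.1, -2.4]
width: 0.56
gripper_force: 25.6
```

The pads hold 25 N, but the load sits more on the back of the grip than on the trigger. I will shift to balance it and hold.

>>> carry_out(
  commands=[
    [0.46,0,0.06,0,0,0,0],
    [0.46,0,0.05,0,0,0,0],
    [0.46,0,0,0,0,0,0],
    [0.46,0,0,0,0,0,0],
  ],
  squeeze=30,
)

```text
clock: 13.3
position: [0.6842, -0.1023, 0.1456]
ee_rot: [1.974, 1.905, 0.494]
force: [2.7, 2.8, 3.2]
width: 0.559
gripper_force: 30.6
```

Run:
```python
from sc import *
from cell import arm
o=arm.observe();print(o["clock"],o["width"],o["gripper_force"],o["force"].round(1),o["ft_torque"].round(2))
g=o["position"]-.019*Rn.from_rotvec(o["ee_rot"]).as_matrix()[:,2]
print([round(1e3*float((g-W)@k),1) for k in(sx,sy,sz)])
w=arm.get_image("wrist");np.savez("w7.npz",**w)
c=cv2.resize(w["pixels"][130:330,200:450],None,fx=3,fy=3,interpolation=cv2.INTER_CUBIC);cv2.imwrite("pics/w7.png",c[...,::-1])
L=cloud(w,w["tool_from_camera"]);P=L@Rn.from_rotvec(o["ee_rot"]).as_matrix().T+o["position"]
q=P-W;u=np.stack([q@sx,q@sy,q@sz],-1)
for a,b in((-42,-36),(-48,-42),(-54,-48),(-84,-78),(-78,-74)):
    m=(w["range_z"]>0)&(u[...,2]*1e3>a)&(u[...,2]*1e3<b)&(u[...,1]>-.005)&(u[...,1]<.013)&(u[...,0]>-.06)&(u[...,0]<-.01);
    if m.sum()>3:print(a,m.sum(),(np.percentile(u[m][:,0],[5,50,90,97])*1e3).round(1))
```

```text
13.3 0.5592988159524339 30.64110718667507 [2.7 2.8 3.2] [ 0.18 -0.27  1.02]
[-56.7, 0.8, -63.3]
-42 369 [-46.1 -32.7 -27.5 -26.6]
-48 476 [-45.7 -35.5 -29.5 -28.1]
-54 939 [-39.1 -27.  -16.5 -14.7]
-84 29 [-50.  -48.5 -47.5 -47.2]
```

View pics/w7.png

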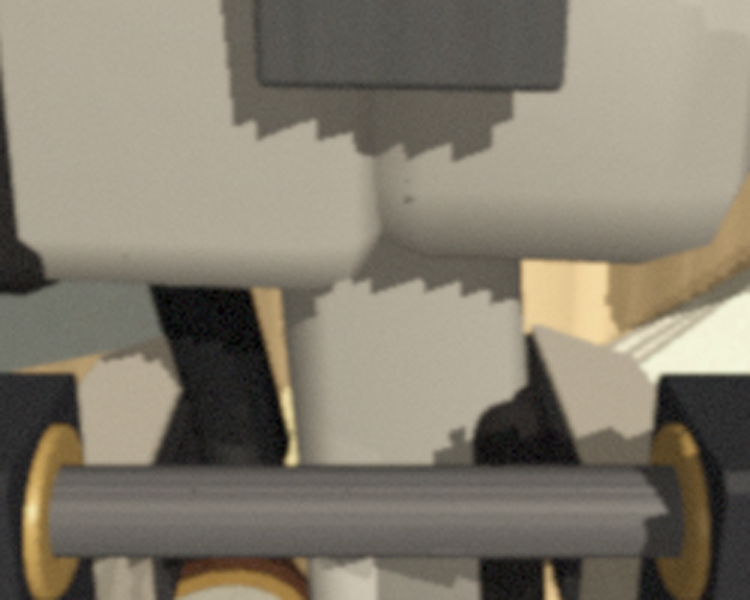

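The black trigger blade slants inward from (155,290) to (190,430), and the opening did not change when the force rose from 25 to 30 N. It is at its stop. I will hold it there, then release and back off.

>>> carry_out(
  commands=[
    [0.46,0,0,0,0,0,0],
    [0.46,0,0,0,0,0,0],
    [0.46,0,0,0,0,0,0],
    [0.46,0,0,0,0,0,0],
    [0.46,0,0,0,0,0,0],
    [0.46,0,0,0,0,0,0],
    [0.46,0,0,0,0,0,0],
  ],
)

```text
clock: 14.05
position: [0.6842, -0.1024, 0.1455]
ee_rot: [1.974, 1.905, 0.494]
force: [1.5, 3.4, 5.9]
width: 0.552
gripper_force: 30.6
```

>>> carry_out(
  commands=[
    [0.7,0,0,0,0,0,0],
    [0.85,0,0,0,0,0,0],
    [0.85,0,0,0,0,0,0],
    [0.85,0,0,0,0,0,0],
    [0.85,0,0,-0.4,0,0,0],
    [0.85,0,0,-0.8,0,0,0],
    [0.85,0,0,-0.8,0,0,0],
    [0.85,0,0,-0.8,0,0,0],
  ],
)

```text
clock: 14.85
position: [0.6495, -0.1024, 0.2075]
ee_rot: [1.976, 1.904, 0.492]
force: [0.3, 0.9, -0.3]
width: 0.853
gripper_force: 0.0
```

>>> carry_out(
  commands=[
    [0.85,0,0,-0.8,0,0,0],
    [0.85,0,0,-0.8,0,0,0],
    [0.85,0,0,-0.5,0,0,0],
  ],
)

```text
clock: 15.15
position: [0.6245, -0.102, 0.2542]
ee_rot: [1.976, 1.903, 0.494]
force: [-0.2, 0.3, -0.1]
width: 0.851
gripper_force: 0.0
```

Run:
```python
from sc import *
from cell import arm
o=arm.observe();w=arm.get_image("wrist")
L=cloud(w,w["tool_from_camera"]);P=L@Rn.from_rotvec(o["ee_rot"]).as_matrix().T+o["position"]
q=P-W;u=np.stack([q@sx,q@sy,q@sz],-1)
for a,b in((-80,-70),(-60,-50)):
    m=(w["range_z"]>0)&(u[...,2]*1e3>a)&(u[...,2]*1e3<b)&(u[...,1]>-.015)&(u[...,1]<.03)&(u[...,0]>-.1)&(u[...,0]<-.01)
    print(a,m.sum(),(np.percentile(u[m][:,0],[2,50,98])*1e3).round(1))
S=arm.get_image("side");np.savez("side8.npz",**S);P=cloud(S)
sp=(P[...,2]>.016)&(P[...,2]<.06)&(abs(P[...,0]-.49)<.045)&(abs(P[...,1]+.04)<.11)
print("spy",sp.sum(),cv2.minAreaRect((P[sp][:,:2]*1000).astype(np.float32)))
# drawer: points of front panel/lip near z .18
for n in("side8","scene5"):
    d=dict(np.load(n+".npz"));P=cloud(d);a=np.deg2rad(3);ux=np.array([np.cos(a),np.sin(a),0]);uy=np.array([-np.sin(a),np.cos(a),0])
    q=P-np.array([.7313,.3337,0]);x=q@ux;y=q@uy
    m=(abs(P[...,2]-.178)<.008)&(abs(y)<.15)&(x<-.14)&(x>-.4);print(n,"lip/panel x",np.percentile(x[m],[1,10,25,50,75]).round(3),"y",np.percentile(y[m],[2,98]).round(3),m.sum())
    f=(abs(P[...,2]-.104)<.01)&(abs(y)<.12)&(x<-.14)&(x>-.33);print(" floor x",np.percentile(x[f],[1,50,99]).round(3),"y",np.percentile(y[f],[1,99]).round(3),np.median(P[f][:,2]))
plan([.4907,-.100,.26],yawtool(87.6))
```

```text
-80 660 [-82.3 -62.6 -25. ]
-60 809 [-80.6 -59.5 -25.9]
spy 594 ((490.7807312011719, -41.00175476074219), (168.7119140625, 43.805057525634766), 87.5973129272461)
side8 lip/panel x [-0.323 -0.322 -0.317 -0.308 -0.301] y [-0.125  0.112] 410
 floor x [-0.302 -0.235 -0.149] y [-0.119  0.113] 0.10441435708293578
scene5 lip/panel x [-0.325 -0.318 -0.311 -0.3   -0.296] y [-0.119  0.12 ] 544
 floor x [-0.298 -0.268 -0.234] y [-0.113  0.116] 0.10628409578444137
t 15.25 pos [ 0.6251 -0.1017  0.2546] N 6 shift [-0.02 -0.86 -0.3 ] turn [ 0.84 -0.01  0.01] dp mm [  -3.  -115.1  -69.5]
```

The trigger has sprung back (its face is at -25 mm again) and the spyglass has not moved. The drawer is out about 0.165 m. Now I will fetch the spyglass.

>>> carry_out(
  commands=[
    [0.85,0,-0.8,-0.3,0.84,0,0],
    [0.85,0,-0.86,-0.3,0.84,0,0],
    [0.8,0,-0.86,-0.3,0.84,0,0],
    [0.75,0,-0.86,-0.3,0.84,0,0],
    [0.7,0,-0.86,-0.3,0.84,0,0],
    [0.7,0,-0.86,-0.3,0.84,0,0],
    [0.7,0,0,0,0,0,0],
  ],
)

```text
clock: 15.95
position: [0.4915, -0.0966, 0.2594]
ee_rot: [-2.254, -2.178, -0.0]
force: [0.2, 1.0, -0.2]
width: 0.7
gripper_force: 0.0
```

Run:
```python
from h import *
plan([.4902,-.0345,.17],yawtool(87.6))
```

```text
t 15.95 pos [ 0.4915 -0.0966  0.2594] N 4 shift [ 0.62 -0.03  0.9 ] turn [-0.01 -0.01  0.02] dp mm [61.6 -2.9 89.8]
```

>>> carry_out(
  commands=[
    [0.7,0.62,-0.03,0.9,0,0,0.02],
    [0.7,0.62,-0.03,0.9,0,0,0.02],
    [0.7,0.62,-0.03,0.9,0,0,0.02],
    [0.7,0.62,-0.03,0.9,0,0,0],
    [0.7,0,0,0,0,0,0],
  ],
)

```text
clock: 16.45
position: [0.4891, -0.0319, 0.1671]
ee_rot: [-2.257, -2.173, 0.001]
force: [-0.4, 0.7, 0.7]
width: 0.7
gripper_force: 0.0
```

```bash
python3 look.py 9 .4903 -.034 .016; python3 lab.py 9 .030
python3 - <<'E'
from h import *
plan([.4902,-.0345,.0252],yawtool(87.6))
E
```

```text
rect ((489.5582275390625, -40.99486541748047), (166.12167358398438, 43.15888214111328), 87.43230438232422)
white 642 [ 0.50343365 -0.03379993  0.04373379]
260 89 (801, 500, 3)
[ 0.48912128 -0.03188283  0.16712512] 0.7003674077482502 16.45
band y mm [-19.24820144   1.71459569  23.50879684]
n 691 elev pct [ 8.4 19.2 49.9 65.3 67.2] x mm [-27.9  73.2] r 0.0199 yc 0.002130297700148538
t 16.55 pos [ 0.4907 -0.0347  0.17  ] N 7 shift [-0.   -0.    0.83] turn [-0.   -0.01  0.  ] dp mm [ -0.5   0.  144.8]
```

>>> carry_out(
  commands=[
    [0.7,0,0,0.83,0,0,0],
    [0.7,0,0,0.9,0,0,0],
    [0.7,0,0,0.9,0,0,0],
    [0.7,0,0,0.9,0,0,0],
    [0.7,0,0,0.9,0,0,0],
    [0.7,0,0,0.8,0,0,0],
    [0.65,0,0,0.4,0,0,0],
    [0.6,0,0,0.15,0,0,0],
  ],
)

```text
clock: 17.35
position: [0.4905, -0.0342, 0.0256]
ee_rot: [-2.263, -2.171, -0.003]
force: [-0.6, -0.8, 0.3]
width: 0.618
gripper_force: 0.0
```

>>> carry_out(
  commands=[
    [0.5,0,0,0,0,0,0],
    [0.47,0,0,0,0,0,0],
    [0.44,0,0,0,0,0,0],
    [0.4,0,0,0,0,0,0],
    [0.3,0,0,0,0,0,0],
    [0.3,0,0,0,0,0,0],
  ],
  squeeze=20,
)

```text
clock: 17.95
position: [0.4906, -0.0332, 0.026]
ee_rot: [-2.261, -2.172, -0.004]
force: [0.2, 0.5, 6.7]
width: 0.429
gripper_force: 20.0
```

>>> carry_out(
  commands=[
    [0.3,0,0,-0.3,0,0,0],
    [0.3,0,0,-0.7,0,0,0],
    [0.3,0,0,-1,0,0,0],
    [0.3,0,0,-1,0,0,0],
    [0.3,0,0,-1,0,0,0],
    [0.3,0,0,-1,0,0,0],
    [0.3,0,0,-1,0,0,0],
    [0.3,0,0,-1,0,0,0],
  ],
)

```text
clock: 18.75
position: [0.4898, -0.0344, 0.2015]
ee_rot: [-2.261, -2.17, -0.001]
force: [0.6, 0.5, -1.4]
width: 0.433
gripper_force: 20.0
```

>>> carry_out(
  commands=[
    [0.3,0,0,-1,0,0,0],
    [0.3,0,0,-1,0,0,0],
    [0.3,0,0,-0.5,0,0,0],
    [0.3,0,0,0,0,0,0],
  ],
)

```text
clock: 19.15
position: [0.4913, -0.0347, 0.264]
ee_rot: [-2.261, -2.172, -0.006]
force: [0.0, 0.3, -2.2]
width: 0.428
gripper_force: 20.0
```

Run:
```python
from h import *
from cell import arm
print(arm.observe()["force"],arm.observe()["width"])
a=np.deg2rad(3);U=np.array([.7313,.3337,0]);ux=np.array([np.cos(a),np.sin(a),0]);uy=np.array([-np.sin(a),np.cos(a),0])
p=U-.24*ux+.005*uy;p[2]=.26;print(p);plan(p,yawtool(93))
for n in("side8","scene5"):
    d=dict(np.load(n+".npz"));P=cloud(d);q=P-U;x=q@ux;y=q@uy
    t=(abs(P[...,2]-.19)<.006)&(abs(y)<.15)&(abs(x)<.2)&(d["pixels"].max(2)<60);print(n,"frame top x",np.percentile(x[t],[1,3,97]).round(3),"y",np.percentile(y[t],[1,99]).round(3))
```

```text
[ 0.02312616  0.34585781 -2.22996621] 0.4276371884410909
[0.49136723 0.32613252 0.26      ]
t 19.15 pos [ 0.4913 -0.0347  0.264 ] N 16 shift [0.9  0.   0.01] turn [-0.   -0.   -0.06] dp mm [360.5 -14.5   6.5]
side8 frame top x [-0.017 -0.012  0.127] y [-0.134  0.121]
scene5 frame top x [-0.129 -0.122  0.13 ] y [-0.126  0.125]
```

>>> carry_out(
  commands=[
    [0.3,0.6,0,0,0,0,-0.06],
    [0.3,0.9,0,0,0,0,-0.06],
    [0.3,0.95,0,0,0,0,-0.06],
    [0.3,0.95,0,0,0,0,-0.06],
    [0.3,0.95,0,0,0,0,-0.06],
    [0.3,0.95,0,0,0,0,-0.06],
    [0.3,0.95,0,0,0,0,-0.06],
    [0.3,0.95,0,0,0,0,-0.06],
  ],
)

```text
clock: 19.95
position: [0.4928, 0.1473, 0.2623]
ee_rot: [-2.206, -2.226, 0.002]
force: [1.0, 0.4, -1.8]
width: 0.432
gripper_force: 20.0
```

>>> carry_out(
  commands=[
    [0.3,0.95,0,0,0,0,-0.06],
    [0.3,0.95,0,0,0,0,-0.06],
    [0.3,0.95,0,0,0,0,-0.06],
    [0.3,0.95,0,0,0,0,-0.06],
    [0.3,0.95,0,0,0,0,-0.06],
    [0.3,0.95,0,0,0,0,-0.06],
    [0.3,0.9,0,0,0,0,-0.06],
    [0.3,0.6,0,0,0,0,-0.06],
  ],
)

```text
clock: 20.75
position: [0.4887, 0.3279, 0.2647]
ee_rot: [-2.152, -2.28, -0.002]
force: [-0.3, -0.2, -1.7]
width: 0.431
gripper_force: 20.0
```

Run:
```python
from h import *
from cell import arm
a=np.deg2rad(3);U=np.array([.7313,.3337,0]);ux=np.array([np.cos(a),np.sin(a),0]);uy=np.array([-np.sin(a),np.cos(a),0])
p=U-.24*ux+.005*uy;p[2]=.122;plan(p,yawtool(93))
o=arm.observe();print(o["joints"].round(2));w=arm.get_image("wrist")
L=cloud(w,w["tool_from_camera"]);P=L@Rn.from_rotvec(o["ee_rot"]).as_matrix().T+o["position"]
q=P-U;x=q@ux;y=q@uy;ok=(w["range_z"]>0)
m=ok&(abs(P[...,2]-.182)<.005)&(x<-.28)&(x>-.36)&(y>.03)&(y<.13);print("lip x",np.percentile(x[m],[2,50,98]).round(3),m.sum(),"z",np.percentile(P[m][:,2],[50,98]))
m=ok&(abs(P[...,2]-.19)<.006)&(x>-.15)&(x<-.05)&(y>.03)&(y<.13);print("frame x",np.percentile(x[m],[2,5]).round(3),m.sum())
m=ok&(abs(P[...,2]-.105)<.006)&(x<-.14)&(x>-.33)&(y>.0)&(y<.12);print("floor x",np.percentile(x[m],[2,98]).round(3),"y",y[m].max(),np.median(P[m][:,2]),m.sum())
cv2.imwrite("pics/w10.png",w["pixels"][...,::-1])
```

```text
t 20.75 pos [0.4887 0.3279 0.2647] N 6 shift [-0.02  0.02  0.95] turn [-0.01 -0.01  0.01] dp mm [ -2.8   3.  142.7]
[-1.3   0.44  0.91  1.66 -0.38  1.22 -0.24]
lip x [-0.323 -0.309 -0.297] 4201 z [0.17922427 0.18064711]
frame x [-0.137 -0.135] 20617
floor x [-0.293 -0.142] y 0.11444799977945612 0.10396612649325324 12700
```

View pics/w10.png

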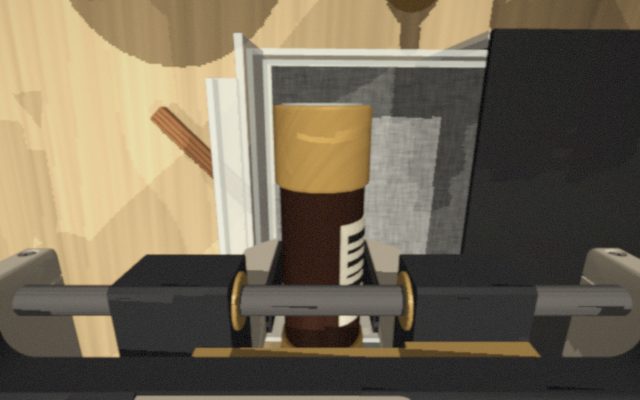

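The spyglass hangs over the drawer's open half: inner floor columns 270–470, spyglass at 323, lip at 225, frame edge at 475. There is clearance on all sides, so I will lower it.

>>> carry_out(
  commands=[
    [0.3,-0.05,0.06,0.6,0,0,0.01],
    [0.3,-0.05,0.06,0.9,0,0,0],
    [0.3,0,0,0.9,0,0,0],
    [0.3,0,0,0.9,0,0,0],
    [0.3,0,0,0.9,0,0,0],
    [0.3,0,0,0.8,0,0,0],
    [0.3,0,0,0.4,0,0,0],
    [0.3,0,0,0,0,0,0],
  ],
)

```text
clock: 21.6
position: [0.4913, 0.322, 0.1285]
ee_rot: [-2.158, -2.274, 0.002]
force: [0.5, -0.3, -1.5]
width: 0.43
gripper_force: 20.0
```

Run:
```python
from h import *
from cell import arm
a=np.deg2rad(3);U=np.array([.7313,.3337,0]);ux=np.array([np.cos(a),np.sin(a),0]);uy=np.array([-np.sin(a),np.cos(a),0])
p=U-.24*ux+.005*uy;p[2]=.122;plan(p,yawtool(93));o=arm.observe();print(o["joints"].round(2),o["force"])
```

```text
t 21.6 pos [0.4913 0.322  0.1285] N 1 shift [0.17 0.01 0.26] turn [-0.05 -0.04  0.  ] dp mm [4.1 0.4 6.6]
[-1.21  0.58  0.81  1.83 -0.51  0.96 -0.12] [ 0.46173178 -0.26743705 -1.48063501]
```

>>> carry_out(
  commands=[
    [0.3,0,0,0.12,0,0,0],
    [0.3,0,0,0.08,0,0,0],
    [0.3,0,0,0.05,0,0,0],
    [0.3,0,0,0,0,0,0],
  ],
)

```text
clock: 22.0
position: [0.4919, 0.3239, 0.124]
ee_rot: [-2.155, -2.276, -0.004]
force: [0.5, 0.2, -1.7]
width: 0.431
gripper_force: 20.0
```

>>> carry_out(
  commands=[
    [0.3,0,0,0.05,0,0,0],
    [0.3,0,0,0.03,0,0,0],
    [0.3,0,0,0,0,0,0],
  ],
)

```text
clock: 22.3
position: [0.4921, 0.3239, 0.1221]
ee_rot: [-2.155, -2.276, -0.004]
force: [-0.1, -0.3, 2.1]
width: 0.426
gripper_force: 20.0
```

Contact with the drawer floor (force now +2.1 N). I will release gently and rise.

>>> carry_out(
  commands=[
    [0.44,0,0,0,0,0,0],
    [0.48,0,0,0,0,0,0],
    [0.52,0,0,0,0,0,0],
    [0.52,0,0,0,0,0,0],
    [0.52,0,0,-0.4,0,0,0],
    [0.52,0,0,-0.9,0,0,0],
    [0.52,0,0,-0.9,0,0,0],
    [0.52,0,0,-0.9,0,0,0],
  ],
)

```text
clock: 23.1
position: [0.4922, 0.3231, 0.2007]
ee_rot: [-2.156, -2.276, -0.003]
force: [-0.3, 0.1, -0.2]
width: 0.521
gripper_force: 0.0
```

>>> carry_out(
  commands=[
    [0.3,0,0,-0.9,0,0,0],
    [0.1,0,0,-0.9,0,0,0],
    [0,0,0,-0.3,0,0,0],
    [0,0,-0.8,0,0,0,0],
    [0,0,-0.9,0,0,0,0],
    [0,0,-0.9,0,0,0,0],
    [0,0,-0.9,0,0,0,0],
    [0,0,-0.9,0,0,0,0],
  ],
)

```text
clock: 23.9
position: [0.3814, 0.3166, 0.2518]
ee_rot: [-2.156, -2.276, -0.002]
force: [0.2, 0.1, 0.2]
width: 0.005
gripper_force: 0.0
```

Run:
```python
from h import *
from cell import arm
a=np.deg2rad(3);U=np.array([.7313,.3337,0]);ux=np.array([np.cos(a),np.sin(a),0]);uy=np.array([-np.sin(a),np.cos(a),0])
p=U-.372*ux;p[2]=.26;plan(p,yawtool(93));o=arm.observe();print(o["joints"].round(2),o["width"])
S=arm.get_image("side");np.savez("side11.npz",**S);P=cloud(S);q=P-U;x=q@ux;y=q@uy
hsv=cv2.cvtColor(S["pixels"],cv2.COLOR_RGB2HSV)
m=(P[...,2]>.108)&(P[...,2]<.155)&(x<-.14)&(x>-.295)&(abs(y)<.105)&(hsv[...,1]>110)
pts=np.stack([x[m],y[m]],1)*1e3;print(m.sum(),cv2.minAreaRect(pts.astype(np.float32)),np.percentile(P[m][:,2],98))
# fan height/near points ahead of lip
m=(P[...,2]>.008)&(P[...,2]<.03)&(x<-.3)&(x>-.45)&(abs(y)<.15);print("fan u x",np.percentile(x[m],[1,99]),np.percentile(y[m],[1,99]),P[m][:,2].max())
```

```text
t 23.9 pos [0.3814 0.3166 0.2518] N 1 shift [-0.05 -0.87 -0.33] turn [-0.04 -0.06  0.02] dp mm [ -1.2 -21.7  -8.1]
[-1.57  0.27  0.98  1.9  -0.26  1.11 -0.44] 0.005453826531419816
346 ((-240.11346435546875, -4.2655181884765625), (40.570587158203125, 160.1987762451172), 0.4230031669139862) 0.14944931501598402
fan u x [-0.44117989 -0.30221098] [-0.07902821  0.06500049] 0.021566983749842415
```

>>> carry_out(
  commands=[
    [0,0,-0.65,0,0,0,0],
    [0,0,0,0.8,0,0,0],
    [0,0,0,0.9,0,0,0],
    [0,0,0,0.9,0,0,0],
    [0,0,0,0.9,0,0,0],
    [0,0,0,0.4,0,0,0],
    [0,0,0,0,0,0,0],
  ],
)

```text
clock: 24.65
position: [0.3653, 0.3159, 0.1537]
ee_rot: [-2.156, -2.276, 0.001]
force: [0.3, 0.1, 0.8]
width: 0.005
gripper_force: 0.0
```

Run:
```python
from h import *
from cell import arm
a=np.deg2rad(3);U=np.array([.7313,.3337,0]);ux=np.array([np.cos(a),np.sin(a),0])
p=U-.342*ux;p[2]=.155;plan(p,yawtool(93));o=arm.observe();print(o["joints"].round(2),o["force"])
```

```text
t 24.65 pos [0.3653 0.3159 0.1537] N 2 shift [-0.03  0.49 -0.03] turn [-0.02 -0.02  0.01] dp mm [-1.4 24.4 -1.4]
[-1.5   0.38  0.9   2.05 -0.39  0.89 -0.33] [0.31946803 0.06287005 0.78386797]
```

>>> carry_out(
  commands=[
    [0,0,0.4,0,0,0,0],
    [0,0,0.3,0,0,0,0],
    [0,0,0.2,0,0,0,0],
    [0,0,0.2,0,0,0,0],
    [0,0,0.25,0,0,0,0],
    [0,0,0.3,0,0,0,0],
    [0,0,0.35,0,0,0,0],
    [0,0,0.35,0,0,0,0],
  ],
)

```text
clock: 25.45
position: [0.4252, 0.3199, 0.1545]
ee_rot: [-2.155, -2.276, -0.003]
force: [-0.8, 0.4, 1.3]
width: 0.005
gripper_force: 0.7
```

>>> carry_out(
  commands=[
    [0,0,0.35,0,0,0,0],
    [0,0,0.35,0,0,0,0],
    [0,0,0.35,0,0,0,0],
    [0,0,0.35,0,0,0,0],
    [0,0,0.35,0,0,0,0],
    [0,0,0.35,0,0,0,0],
    [0,0,0.35,0,0,0,0],
    [0,0,0.35,0,0,0,0],
  ],
)

```text
clock: 26.25
position: [0.4951, 0.3236, 0.1541]
ee_rot: [-2.156, -2.276, -0.002]
force: [-0.9, -1.0, 0.7]
width: 0.006
gripper_force: 0.7
```

>>> carry_out(
  commands=[
    [0,0,0.35,0,0,0,0],
    [0,0,0.35,0,0,0,0],
    [0,0,0.3,0,0,0,0],
    [0,0,0.25,0,0,0,0],
  ],
)

```text
clock: 26.65
position: [0.5263, 0.3253, 0.154]
ee_rot: [-2.156, -2.276, -0.003]
force: [-1.2, -0.3, 0.8]
width: 0.006
gripper_force: 0.7
```

Run:
```python
from h import *
from cell import arm
a=np.deg2rad(3);U=np.array([.7313,.3337,0]);ux=np.array([np.cos(a),np.sin(a),0])
p=U-.177*ux;p[2]=.155;plan(p,yawtool(93));o=arm.observe();print(o["joints"].round(2),o["force"])
S=arm.get_image("scene");P=cloud(S);q=P-U;x=q@ux;m=(abs(P[...,2]-.178)<.006)&(abs(q[...,1])<.15)&(x<-.12)&(x>-.3)&(S["pixels"].min(2)>90);print(m.sum(),np.percentile(x[m],[2,50]))
```

```text
t 26.65 pos [0.5263 0.3253 0.154 ] N 2 shift [-0.05  0.56 -0.02] turn [-0.02 -0.03  0.01] dp mm [-2.4 28.1 -1.1]
[-1.16  0.59  0.81  1.72 -0.5   1.04 -0.12] [-1.23223767 -0.2980732   0.78486612]
329 [-0.18784288 -0.16600291]
```

>>> carry_out(
  commands=[
    [0,0,0.25,0,0,0,0],
    [0,0,0.25,0,0,0,0],
    [0,0,0.2,0,0,0,0],
    [0,0,0.12,0,0,0,0],
    [0,0,0.08,0,0,0,0],
  ],
)

```text
clock: 27.2
position: [0.5483, 0.3266, 0.154]
ee_rot: [-2.155, -2.276, -0.003]
force: [-1.2, 0.3, 0.7]
width: 0.002
gripper_force: 0.6
```

>>> carry_out(
  commands=[
    [0,0,0.06,0,0,0,0],
    [0,0,0.06,0,0,0,0],
  ],
)

```text
clock: 27.4
position: [0.551, 0.3268, 0.154]
ee_rot: [-2.155, -2.276, -0.003]
force: [-1.4, -0.4, 0.6]
width: 0.003
gripper_force: 0.5
```

>>> carry_out(
  commands=[
    [0,0,0.05,0,0,0,0],
    [0,0,0,0,0,0,0],
  ],
)

```text
clock: 27.6
position: [0.5524, 0.3269, 0.154]
ee_rot: [-2.156, -2.276, -0.003]
force: [-0.1, -0.3, -0.4]
width: 0.004
gripper_force: 0.1
```

>>> carry_out(
  commands=[
    [0,0,0.06,0,0,0,0],
    [0,0,0.06,0,0,0,0],
  ],
)

```text
clock: 27.8
position: [0.5553, 0.327, 0.154]
ee_rot: [-2.155, -2.276, -0.003]
force: [-1.5, -0.8, 1.0]
width: 0.008
gripper_force: 0.5
```

>>> carry_out(
  commands=[
    [0,0,0.06,0,0,0,0],
    [0,0,0.06,0,0,0,0],
  ],
)

```text
clock: 28.0
position: [0.5581, 0.3272, 0.154]
ee_rot: [-2.155, -2.276, -0.002]
force: [-8.5, -2.0, 4.4]
width: 0.008
gripper_force: 4.2
```

>>> carry_out(
  commands=[
    [0,0,0.05,0,0,0,0],
    [0,0,0,0,0,0,0],
  ],
)

```text
clock: 28.2
position: [0.558, 0.3272, 0.154]
ee_rot: [-2.153, -2.275, 0.001]
force: [-9.4, -1.5, 6.6]
width: 0.003
gripper_force: 4.6
```

The force rose to 9 N with no further travel, so the drawer is at its stop. I will back off, rise and check.

>>> carry_out(
  commands=[
    [0,0,-0.2,0,0,0,0],
    [0,0,-0.6,0,0,0,0],
    [0,0,-0.9,0,0,0,0],
    [0,0,-0.9,0,0,0,0],
    [0,0,-0.9,-0.5,0,0,0],
    [0,0,-0.5,-0.9,0,0,0],
    [0,0,0,-0.9,0,0,0],
    [0,0,0,0,0,0,0],
  ],
)

```text
clock: 29.0
position: [0.4613, 0.3224, 0.2147]
ee_rot: [-2.155, -2.277, -0.011]
force: [0.1, -0.7, -0.3]
width: 0.009
gripper_force: 0.0
```

Run:
```python
from h import *
from cell import arm
a=np.deg2rad(3);U=np.array([.7313,.3337,0]);ux=np.array([np.cos(a),np.sin(a),0])
S=arm.get_image("scene");Z=arm.get_image("side")
for S_ in(S,Z):
    P=cloud(S_);q=P-U;x=q@ux;m=(abs(P[...,2]-.178)<.005)&(abs(q[...,1])<.09)&(x<-.12)&(x>-.26)&(S_["pixels"].min(2)>70);print(m.sum(),np.percentile(x[m],[2,50,98]) if m.any() else "")
o=arm.observe();print(o["clock"],o["force"])
for n,d in(("scene",S),("side",Z)):
    f=dict(np.load(f"{n}0.npz"));df=(np.abs(d["pixels"].astype(int)-f["pixels"]).max(2)>60);
    im=d["pixels"].copy()
    c=cv2.resize(im[80:330,150:490],None,fx=1.17,fy=1.17);globals()["c"+n]=c
cv2.imwrite("pics/end.png",np.hstack([cscene,cside])[...,::-1])
```

```text
73 [-0.15858577 -0.15224357 -0.14787546]
209 [-0.15625535 -0.14632858 -0.13387222]
29.1 [-0.53864712  0.44067904 -0.41131292]
```

View pics/end.png

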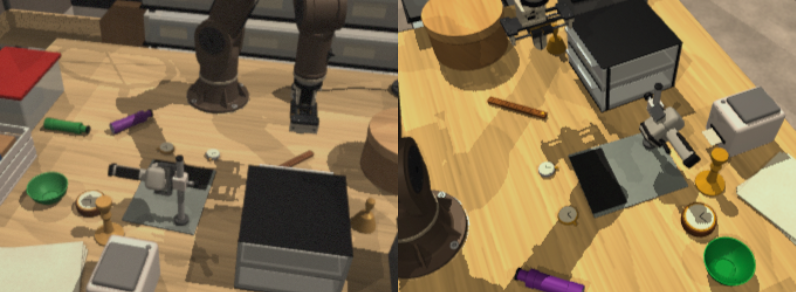

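The drawer is shut: the lip is at -157 mm, so the panel is flush with the frame front. The mat is empty, the other props stand where they were, and the arm is clear. I will hand the job in.

```bash
python3 -c "
from cell import arm
print(arm.sign_off())"
```

```text
the job is handed in; nothing more can be done
None
```

I turned the spyglass label-up and laid it on the mat facing the scanner, squeezed and released the trigger, then put it in the top drawer and shut it. I handed the job in at about 29 s; the sign-off gave no verdict, and one wrist joint sat at its lower limit (0.12 rad) for a moment at the scanner before I moved it off.

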